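Gauge the stall-frame clamp feet and bowl the good ones

ROBOT

A 6-joint arm with a two-finger parallel gripper is mounted at the origin on the work surface. World frame = base frame: x ahead of the robot, y to its left, z up, the work surface at z = 0. Lengths are in m, angles in rad, forces in N, time in s.
With the tool pointing down it reaches from about 0.325 to 0.875 m from the base axis. Payload 4.4 kg.
Tool frame: the origin (TCP) lies midway between the tips of the shut fingers; the grasp point (between the pads) lies 19 mm behind it (hold_point_z is the distance from the TCP to the grasp point, in m); z points along the fingers, y is the line along which they close (so a half turn about z gives the same grasp; the last joint's range is limited). The gripper opens to 85 mm and grips with 20 to 120 N. Pads are 22 mm wide; open, the fingers measure 114 mm over their backs; the gripper's body (76 mm by 85 mm) begins 54 mm behind the grasp point. The pads swing forward as they close: fully open they stand 13 mm farther back than shut.
Start: joints at [-1.44, 0.207, 1.542, -0, 1.393, -0.15], TCP at [0.16, -0.552, 0.231] pointing down, gripper open.
Joint ranges: [-2.73, 2.73], [-0.86, 2.22], [0.23, 2.46], [-1.11, 4.25], [0.08, 2.63], [-2.82, 2.82]. Speed limits (rad/s): [2.79, 2.79, 3.14, 3.14, 3.14, 3.14].

INTERFACE

Orientations are given as a unit quaternion [w, x, y, z].
In Python, from bench import goto, line_to, move_joints, open_gripper, close, pause, inverse_kinematics, grab_frame, camera_params, PlanningError, sign_off, get_time_s, get_joint_positions, get_joint_velocities, get_tau, get_ee_pos, get_eef_rot, get_contact_force, get_torque, get_grip_width, get_grip_force, hold_point_z gives the robot as it stands. Calls block until the motion is done:
- goto(position, orientation): joint-space move of the TCP to a pose.
- line_to(position, orientation=None, v=0.15, until_force=None): straight line of the TCP; orientation=None keeps the orientation; v is the mean speed in m/s. With until_force (N) it stops when the force on the tool has changed by that much, and returns True; else False.
- move_joints(angles): joint-space move.
- open_gripper() and close(): open the fingers fully, or close them until they stop; the grip force is fixed at half the most.
- pause(seconds).
- inverse_kinematics(position, orientation): joint angles nearest the present ones, or None.
- grab_frame(name): name is "scene" or "top"; returns (picture, depth): 400x640x3 uint8, red, green, blue; 400x640 float32, m along the optical axis (not along the pixel's ray), 0 where there is no reading.
- camera_params(name): a dict with "K" (3x3 intrinsics, pixels), "k1" (the pictures are not rectified: a ray, as slopes to the right and down, at radius r is drawn at 1 + k1 r^2 times it, then the intrinsics apply), "world_from_camera" (4x4, takes a point from camera to world coordinates). Camera axes: x right, y up, looking along -z (the intrinsics and any distortion apply to the point x, -y, -z); pixel columns grow to the right and rows downward; lengths in m; the calibration is good to about 2 mm. A picture is of the moment at which its call begins. camera_params takes no time and is no camera call.
A pose or a line that the arm cannot do raises PlanningError and nothing moves.
- sign_off(): hands the job in; it is judged then, once.
Readings, each from a call of its own:
- get_time_s(): time.
- get_joint_positions(): joint angles.
- get_joint_velocities(): joint speeds.
- get_tau(): joint torques, N m.
- get_ee_pos(): TCP position.
- get_eef_rot(): TCP orientation.
- get_contact_force(): force on the tool from outside, world axes, zero at the start.
- get_torque(): the same for the moment, N m.
- get_grip_width(): finger opening in m.
- get_grip_force(): force on a finger pad.
Only numpy, scipy, OpenCV 4.12 (cv2) and the standard library are available. Lean on these libraries where they do the work, as an engineer would, in place of code of your own. Each camera call takes 0.05 s, during which the arm holds its last target. There are 200 camera calls.

TASK

Take the top bowl off the nested pile and stand it on the black rubber mat, to hold the fittings that pass. Check each clamp fitting in the row, from the robot's left to its right, with the double-ended plug gauge: slide the long go end fully home in the bore, then hold the short no-go end square against a mouth of the same bore with light pressure for about a second, to see it refused, before the next fitting. Finish with every fitting in that bowl and the gauge back in its wooden rest, leaving the other bowls and everything else on the bench where they are.

Things in the scene. Friction and masses are not known exactly. Their poses are not given: they have to be found in the camera images.
- fit1_bore (a point): Left-hand fitting of the row (largest y); two or three of the three are there, else None. Grey cast clamp foot for a stall's tube frame: lying barrel 34 mm outside diameter, 40 mm long, with a 24 mm bore right through it, open at both ends, on a foot plate. This point: middle of the bore, on its axis, 40 mm above the plate's underside; x along the bore (mouths at x = +20 and -20 mm), z up
- fit1: the same fitting; origin at the middle of the underside of its foot plate, 56 (x) by 44 (y) by 8 mm; above the plate a web 32 by 18 mm carries the barrel; 59 mm high over all, about 0.45 kg, loose on the bench
- fit2_bore (a point): Middle fitting of the row, same as fit1. Grey cast clamp foot for a stall's tube frame: lying barrel 34 mm outside diameter, 40 mm long, with a 24 mm bore right through it, open at both ends, on a foot plate. This point: middle of the bore, on its axis, 40 mm above the plate's underside; x along the bore (mouths at x = +20 and -20 mm), z up
- fit2: the same fitting; origin at the middle of the underside of its foot plate, 56 (x) by 44 (y) by 8 mm; above the plate a web 32 by 18 mm carries the barrel; 59 mm high over all, about 0.45 kg, loose on the bench
- fit3_bore (a point): Right-hand fitting of the row (smallest y), same as fit1. Grey cast clamp foot for a stall's tube frame: lying barrel 34 mm outside diameter, 40 mm long, with a 24 mm bore right through it, open at both ends, on a foot plate. This point: middle of the bore, on its axis, 40 mm above the plate's underside; x along the bore (mouths at x = +20 and -20 mm), z up
- fit3: the same fitting; origin at the middle of the underside of its foot plate, 56 (x) by 44 (y) by 8 mm; above the plate a web 32 by 18 mm carries the barrel; 59 mm high over all, about 0.45 kg, loose on the bench
- gauge: double-ended plug gauge, 122 mm long, 0.3 kg, at first lying level in its wooden rest. Origin on its axis at mid-handle, x along the axis towards the go end. Handle: eight-sided, 60 mm long (x -30 to 30), 30 mm across flats, gripped across. At +x the longer, thinner go plug, at -x the shorter, thicker no-go plug
- gauge_go (a point): middle of the go plug (22 mm diameter, 42 mm long, gauge x 30 to 72 mm, tip chamfered), 51 mm from the gauge's origin along +x. The handle is thicker than the bore: the plug is home when the handle's end meets the barrel
- gauge_nogo (a point): centre of the end face of the no-go plug (27.5 mm diameter, 20 mm long, gauge x -30 to -50 mm), 50 mm from the gauge's origin along -x. It is thicker than every bore here and stops at the mouth
- rest_seat (a point): gauge rest, wood, fixed: base 130 x 50 x 12 mm, two uprights 8 mm thick, 47 mm high, at x = +54 mm (under the go plug) and -42 mm (no-go plug), each with a notch 32 mm wide, its floor 34 (go) and 31 mm (no-go) above the bench. This point: where the gauge's origin lies when at rest, 45 mm above the bench; x along the gauge, to the go end
- bowl_rim (a point): top one of three nested, alike steel bowls: 195 mm across the rim, 64 mm high, wall 4 mm thick and leaning outwards 16 degrees from upright. This point: centre of its mouth, at rim height; z up. In the pile its rim stands 20 mm above the next bowl's. Can be pinched by the rim, one finger inside and one outside
- bowl: the same top bowl, 0.22 kg; origin under its foot (100 mm across); flat inner floor 160 mm across, 20 mm above the underside
- bowl_second: the middle bowl of the pile, same as the top one; origin at the middle of its underside. It stays where it is
- bowl_low: the lowest bowl of the pile, on a cardboard sheet 4 mm thick; origin at the middle of its underside. It stays where it is
- mat_mid (a point): middle of the top face of the square black rubber mat fixed to the bench, 200 by 200 mm, 4 mm thick, bare at first. The pile of bowls and this mat lie one to the left and one to the right, near the robot
- jar: clear screw jar, 64 mm diameter, 85 mm tall; origin under its middle. Bystander, to be left alone
- collar: small steel ring, 42 mm diameter, 16 mm high; origin under its middle. Bystander
- bolt: short hexagon bolt lying on the bench, 64 mm long, 17 mm high; origin under its middle. Bystander
- spanner: spanner lying on the bench on the robot's side of the row, about 10 mm high; origin under its middle. Bystander
- tape: roll of grey insulating tape lying flat, 66 mm diameter, 19 mm high; origin under its middle. Bystander
Things that resemble listed ones, but are neither listed nor needed, are in the scene too. Leave any green or orange look-alike of the fit1 alone.

How it is judged:
By the outcome, as a careful person would: the job done as asked, in the order asked, and still so for the second after the job is handed in, with the robot touching nothing.
Of fit1, fit2, fit3 only 2 to 3 are there at a start; the rules pass over those that are not, and their reading is None.
At some moment in a run one of fit1, fit2, fit3 may be knocked a few centimetres aside while the robot is not near it.
Once in a run the grip may slacken for a moment while it holds something.
It also fails if it takes over 210 s, if anything falls off the work surface, if the arm or the gripper's body presses on something with over 40 N, if the wrist force passes 120 N, or if a joint passes its speed limit or range.

## Working session

There is one attempt and no reset: what is moved stays moved. The work goes in short steps, each a Python script; the robot and the scene stay as the last script left them, time stands still between calls to the robot, and variables do not carry over. Pictures are saved under pics/ and viewed, at most 14 in all, crops included, and the job is handed in when it is done.

```bash
mkdir -p pics; ls; cat > h.py <<'E'
import numpy as np, cv2
from bench import *
def save(name,img,scale=1):
    if scale!=1: img=cv2.resize(img,None,fx=scale,fy=scale,interpolation=cv2.INTER_CUBIC)
    cv2.imwrite('pics/'+name,img[...,::-1])
def rays(name,uv):
    p=camera_params(name);K=np.array(p['K']);k1=p['k1'];T=np.array(p['world_from_camera'])
    uv=np.atleast_2d(np.asarray(uv,float))
    d=np.c_[(uv[:,0]-K[0,2])/K[0,0],(uv[:,1]-K[1,2])/K[1,1]]
    s=d.copy()
    for _ in range(20): s=d/(1+k1*(s**2).sum(1,keepdims=True))
    return T[:3,3],np.c_[s[:,0],-s[:,1],-np.ones(len(s))]@T[:3,:3].T
def at_z(name,uv,z):
    o,d=rays(name,uv); return o+d*((z-o[2])/d[:,2])[:,None]
def cloud(name,depth):
    v,u=np.mgrid[:400,:640]
    o,d=rays(name,np.c_[u.ravel(),v.ravel()])
    P=o+d*depth.ravel()[:,None]; P[depth.ravel()==0]=np.nan
    return P.reshape(400,640,3)
E
python3 - <<'E'
from h import *
for n in('scene','top'):
    im,d=grab_frame(n); np.savez(f'{n}0.npz',im=im,d=d); save(f'{n}0.png',im,1.25)
    p=camera_params(n); print(n,np.round(p['K'],1).tolist(),p['k1'],np.round(p['world_from_camera'],3).tolist())
print(get_ee_pos(),get_eef_rot(),get_time_s(),hold_point_z() if callable(hold_point_z) else hold_point_z,get_grip_width())
E
```

```text
pics
scene [[364.3, 0.0, 315.5], [0.0, 364.3, 199.6], [0.0, 0.0, 1.0]] -0.06551465105426378 [[0.62, -0.48, 0.62, 1.083], [0.784, 0.381, -0.49, -0.389], [-0.001, 0.79, 0.613, 0.635], [0.0, 0.0, 0.0, 1.0]]
top [[434.0, 0.0, 313.7], [0.0, 434.0, 193.3], [0.0, 0.0, 1.0]] -0.09393912646790228 [[-0.009, 0.994, -0.113, 0.41], [-1.0, -0.007, 0.02, 0.045], [0.019, 0.113, 0.993, 1.32], [0.0, 0.0, 0.0, 1.0]]
[ 0.15978975 -0.55160664  0.23020516] [-1.08457777e-03  9.90087512e-01  1.40447649e-01  1.34110972e-05] 0.1 0.0187 0.08598451510248152
```

View pics/top0.png

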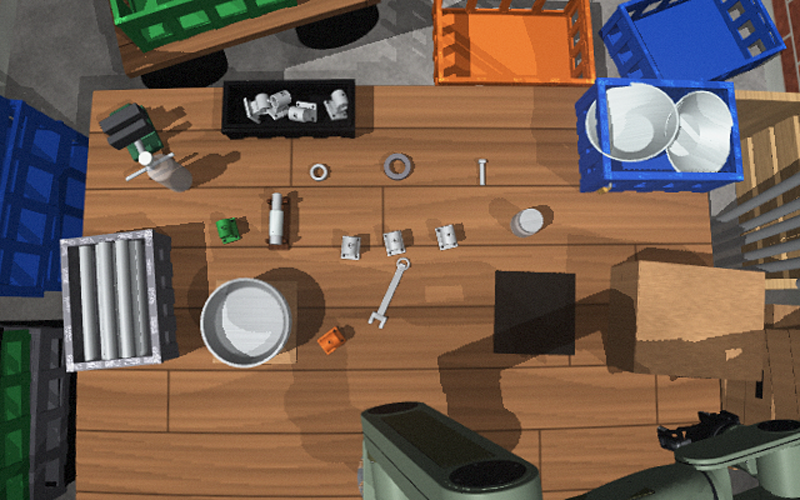

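View pics/scene0.png

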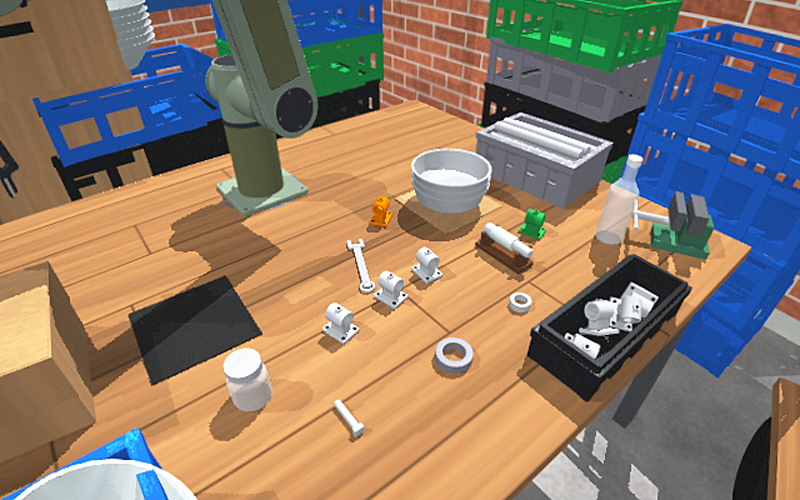

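The row is at (350,246), (394,243) and (446,236) in the 1.25x top view, all grey. The gauge is in its rest at (276,220), the pile at (246,322) and the mat at (535,312). Look-alikes to avoid are green (228,229), orange (330,340), and the greys in the black box (~290,105).

```bash
python3 - <<'E'
from h import *
t=np.load('top0.npz'); s=np.load('scene0.npz')
P=cloud('top',t['d']); S=cloud('scene',s['d'])
def pat(u,v,r=0):return np.round(P[int(v/1.25),int(u/1.25)],3)
for n,uv in dict(bench=(450,330),mat=(535,312),fit1=(350,243),fit2=(394,240),fit3=(446,234),g=(276,220),bowl=(246,322)).items(): print(n,pat(*uv))
# fittings clouds
Q=np.r_[P.reshape(-1,3),S.reshape(-1,3)]; src=np.r_[np.zeros(256000),np.ones(256000)]
for n,uv in dict(fit1=(350,246),fit2=(394,243),fit3=(446,236)).items():
    c=pat(*uv)
    for k in(0,1):
        m=(np.hypot(Q[:,0]-c[0],Q[:,1]-c[1])<.045)&(Q[:,2]>.049)&(Q[:,2]<.075)&(src==k)
        q=Q[m]; r=cv2.minAreaRect(q[:,:2].astype(np.float32)*1000)
        print(n,k,m.sum(),q.mean(0).round(4),q[:,2].max().round(4),np.round(r[0],1),np.round(r[1],1),round(r[2],1))
# gauge
c=pat(276,220)
for k in(0,1):
    m=(abs(Q[:,0]-c[0])<.09)&(abs(Q[:,1]-c[1])<.04)&(Q[:,2]>.05)&(Q[:,2]<.075)&(src==k); q=Q[m]
    r=cv2.minAreaRect(q[:,:2].astype(np.float32)*1000); print('gauge',k,m.sum(),q.mean(0).round(4),q.min(0).round(4),q.max(0).round(4),np.round(r[0],1),np.round(r[1],1),round(r[2],1))
# bowl rim
c=pat(246,322)
for k in(0,1):
    m=(np.hypot(Q[:,0]-c[0],Q[:,1]-c[1])<.13)&(Q[:,2]>.08)&(Q[:,2]<.16)&(src==k); q=Q[m]; zt=np.percentile(q[:,2],98)
    q=q[q[:,2]>zt-.006]; e=cv2.minEnclosingCircle(q[:,:2].astype(np.float32)*1000); print('rim',k,len(q),zt,np.round(e[0],1),e[1])
# mat
im=t['im'].astype(int); m=(im.max(2)<45); m[:210]=0;m[290:]=0;m[:,:385]=0;m[:,465:]=0
q=at_z('top',np.argwhere(m)[:,::-1],.004); r=cv2.minAreaRect(q[:,:2].astype(np.float32)*1000);print('mat',r, q.mean(0))
for n,uv in dict(orange=(330,340),span1=(403,265),span2=(377,322),tape=(397,166),green=(228,229),collar=(318,171),jar=(528,222)).items(): print(n,pat(*uv))
a=cv2.resize(t['im'][165:215,170:380],None,fx=3.8,fy=3.8,interpolation=cv2.INTER_CUBIC)
b=cv2.resize(s['im'][165:285,240:440],(798,479)[:2],interpolation=cv2.INTER_CUBIC)[:400]
save('crop1.png',np.vstack([a[:,:798],b]))
E
```

```text
bench [nan nan nan]
mat [ 0.386 -0.326  0.008]
fit1 [0.552 0.119 0.058]
fit2 [0.557 0.017 0.063]
fit3 [ 0.571 -0.104  0.055]
g [0.606 0.296 0.059]
bowl [0.371 0.36  0.068]
fit1 0 134 [0.5454 0.1216 0.0555] 0.0643 [545.  122.7] [29.8 39. ] 89.0
fit1 1 119 [0.5486 0.1174 0.0552] 0.0613 [547.5 121.1] [28.7 40.3] 84.9
fit2 0 123 [0.5557 0.0164 0.0558] 0.0643 [556.4  15.5] [39.5 29.3] 9.3
fit2 1 139 [0.56   0.0119 0.0552] 0.0614 [557.7  14.1] [41.7 27.1] 12.5
fit3 0 130 [ 0.5692 -0.1102  0.0558] 0.0653 [ 569.4 -110.8] [38.9 31.8] 10.5
fit3 1 182 [ 0.5736 -0.1151  0.0549] 0.0619 [ 570.9 -112.9] [42.8 29.2] 11.6
gauge 0 361 [0.6074 0.2941 0.0571] [0.5528 0.2701 0.05  ] [0.6731 0.3191 0.0682] [613.  294.2] [120.4  48.2] 1.0
gauge 1 289 [0.6126 0.2914 0.0566] [0.5516 0.2812 0.0501] [0.6743 0.3095 0.0634] [613.1 294.4] [122.5  25.7] 2.8
rim 0 401 0.11306020319019565 [370.2 352.4] 99.86823272705078
rim 1 301 0.11066825793212418 [370.9 352.1] 101.33285522460938
mat ((383.2323303222656, -325.20562744140625), (198.1143798828125, 199.54547119140625), 87.7744140625) [ 0.37673878 -0.3269142   0.004     ]
orange [0.327 0.165 0.061]
span1 [ 0.502 -0.005  0.008]
span2 [0.367 0.06  0.   ]
tape [0.751 0.008 0.004]
green [0.587 0.41  0.052]
collar [0.74  0.204 0.001]
jar [ 0.595 -0.294  0.087]
```

View pics/crop1.png

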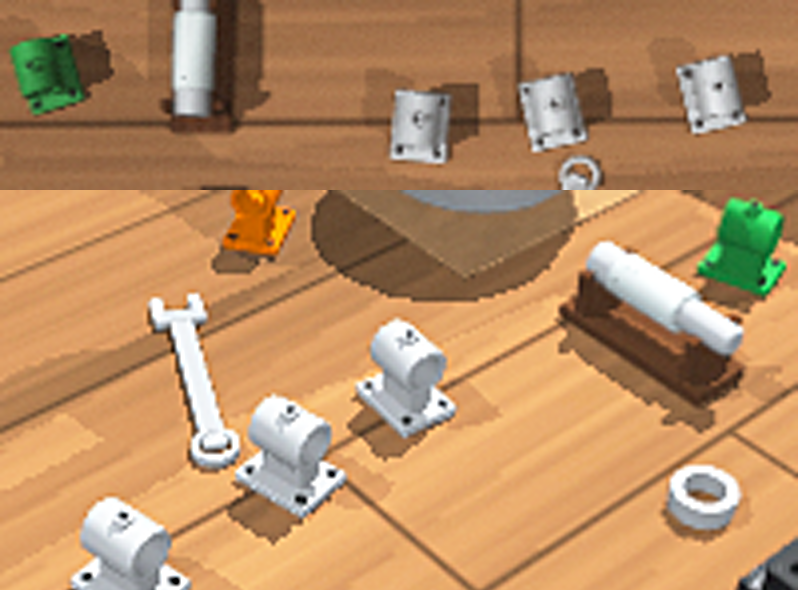

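The grey go end of the gauge points away from the robot (+x). All three fittings are grey and their bores run roughly along x. The green and orange ones are excluded. The bowl comes first.

```bash
cat >> h.py <<'E'
from scipy.spatial.transform import Rotation as Rn
def quat(R):
    q=Rn.from_matrix(R).as_quat(); return np.r_[q[3],q[:3]]
def R_bowl(phi,tilt,sgn):
    er=np.array([np.cos(phi),np.sin(phi),0]);u=np.array([0,0,1.]);c,s=np.cos(tilt),np.sin(tilt)
    z=s*er-c*u; y=sgn*(c*er+s*u); return np.c_[np.cross(y,z),y,z]
def R_down(yaw):  # tool down, tool x along yaw (closing across)
    x=np.array([np.cos(yaw),np.sin(yaw),0]); z=np.array([0,0,-1.]); return np.c_[x,np.cross(z,x),z]
def st(msg=''):
    print(msg,'t',round(get_time_s(),1),'w',round(get_grip_width()*1000,1),'gf',round(float(get_grip_force()),1),'F',np.round(get_contact_force(),1),'p',np.round(get_ee_pos(),4))
E
cat > b1.py <<'E'
from h import *
C=np.array([.3705,.3522]); phi=np.arctan2(C[1],C[0]); er=np.array([np.cos(phi),np.sin(phi)])
T=np.deg2rad(16); dep=.012
p=np.r_[C-er*(.0955-dep*np.tan(T)),.108-dep]
best=None
for sg in(1,-1):
    q=quat(R_bowl(phi,T,sg)); j=inverse_kinematics(p,q); print(sg,None if j is None else np.round(j,2))
    if j is not None and (best is None or abs(j[5])<abs(best[1][5])): best=(q,j)
q,j=best
zt=Rn.from_quat(np.r_[q[1:],q[0]]).as_matrix()[:,2]
up=p+np.array([0,0,.16]); pre=p-zt*.06
open_gripper(); goto(up,q); goto(pre,q); line_to(p,v=.06); st('at'); close(); st('closed')
line_to(p+[0,0,.03],v=.06); st('lift')
np.save('bowlp.npy',np.r_[p,q])
im,d=grab_frame('scene'); save('b1.png',im[80:300,100:500],1.9)
E
python3 b1.py
```

```text
1 [ 0.5  -0.14  2.24  0.1   0.77 -0.33]
-1 [ 0.5  -0.14  2.24  0.1   0.77  2.82]
at t 4.9 w 85.7 gf 0.0 F [-0.2  0.4 -0.6] p [0.3041 0.2889 0.0964]
closed t 5.7 w 1.8 gf 57.1 F [-1.7  0.1  2.6] p [0.3038 0.2888 0.0962]
lift t 6.3 w 1.2 gf 57.6 F [-0.   0.2 -2. ] p [0.3034 0.2886 0.1257]
```

View pics/b1.png

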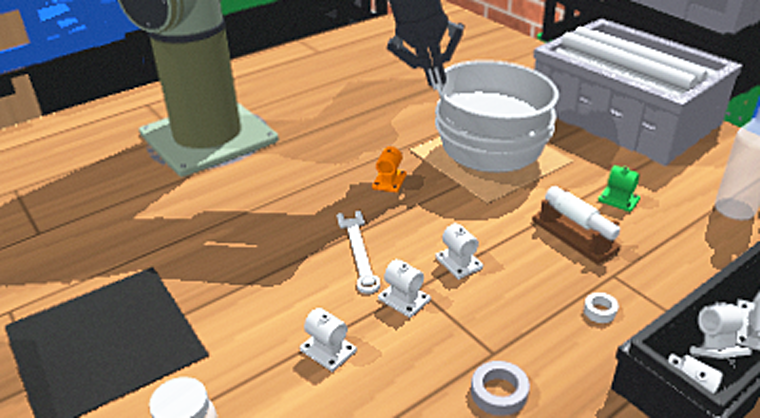

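The top bowl is lifting, its lower edge already above the second rim. I'll carry it to the mat.

```bash
cat > b2.py <<'E'
from h import *
a=np.load('bowlp.npy');p,q=a[:3],a[3:]
line_to(p+[0,0,.13],v=.08); st('up')
d,_=0,0
im,d=grab_frame('top'); P=cloud('top',d)
m=(np.hypot(P[...,0]-.37,P[...,1]-.352)<.13)&(P[...,2]>.20)&(P[...,2]<.27); Q=P[m]
print('rim pts',m.sum(),Q.min(0).round(3),Q.max(0).round(3))
j=np.array(get_joint_positions())
M=np.array([.383,-.3255]); C=np.array([.3705,.3522])
dphi=np.arctan2(M[1],M[0])-np.arctan2(C[1],C[0]); dr=np.linalg.norm(M)-np.linalg.norm(C)
for k in range(1,4):
    jj=j.copy(); jj[0]+=dphi*k/3; move_joints(jj); st('rot')
em=M/np.linalg.norm(M)
e=np.array(get_ee_pos()); tgt=e+np.r_[em*dr,0]
line_to(tgt,v=.1)
tgt[2]=.004+.064-.012+.025; line_to(tgt,v=.1); st('above')
im,d=grab_frame('scene'); save('b2.png',im[100:330,60:400],2)
im,d=grab_frame('top'); P=cloud('top',d); np.savez('top2.npz',im=im,d=d)
m=(np.hypot(P[...,0]-M[0],P[...,1]-M[1])<.115)&(P[...,2]>.06); Q=P[m]
print(np.percentile(Q[:,2],[50,90,99]))
n=Q[Q[:,2]>.075]; print('centre',cv2.minEnclosingCircle(n[:,:2].astype(np.float32)*1000))
E
python3 b2.py
```

```text
up t 7.8 w 1.4 gf 57.7 F [-0.4  0.2 -2.4] p [0.3033 0.2885 0.2252]
rim pts 1438 [0.273 0.252 0.2  ] [0.466 0.451 0.27 ]
rot t 8.7 w 1.3 gf 57.7 F [-0.3  0.3 -1.8] p [0.4028 0.113  0.2248]
rot t 9.5 w 1.4 gf 57.7 F [ 0.3  0.6 -2.7] p [ 0.4089 -0.0882  0.225 ]
rot t 10.3 w 1.6 gf 57.7 F [ 0.9  0.8 -2.1] p [ 0.3198 -0.2697  0.2249]
above t 12.1 w 1.5 gf 57.1 F [ 0.6  0.3 -1.3] p [ 0.3137 -0.2647  0.0817]
[0.08591492 0.19807713 0.26047629]
centre ((380.2907409667969, -318.7306823730469), 107.45164489746094)
```

View pics/b2.png

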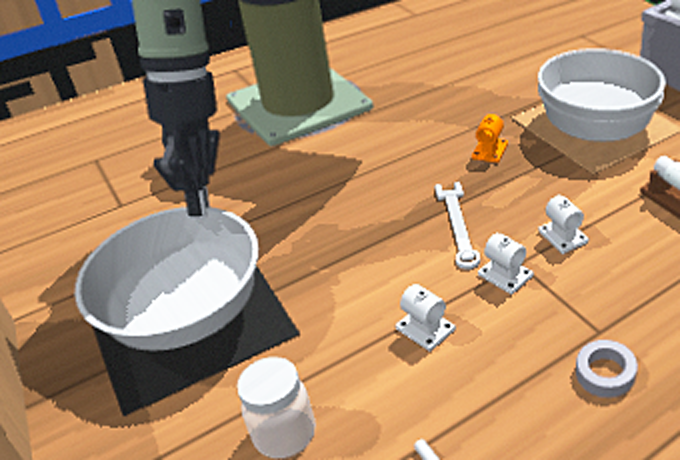

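The bowl hangs slightly tilted over the mat. I'll lower it until it touches, then release and measure.

```bash
cat > b3.py <<'E'
from h import *
e=np.array(get_ee_pos()); e[2]=.0555
print(line_to(e,v=.03,until_force=12)); st('down')
open_gripper(); st('open')
R=Rn.from_quat(np.roll(get_eef_rot(),-1)).as_matrix()
e=np.array(get_ee_pos()); line_to(e-R[:,2]*.05,v=.1); line_to(np.array(get_ee_pos())+[0,0,.12],v=.2)
j=np.array(get_joint_positions()); j[0]+=.75; move_joints(j)
im,d=grab_frame('top'); S,ds=grab_frame('scene'); np.savez('top3.npz',im=im,d=d); np.savez('scene3.npz',im=S,d=ds)
for n,dd in(('top',d),('scene',ds)):
    P=cloud(n,dd); r=np.hypot(P[...,0]-.383,P[...,1]+.3255)
    Q=P[(r<.13)&(P[...,2]>.058)&(P[...,2]<.078)]
    c=cv2.minEnclosingCircle(Q[:,:2].astype(np.float32)*1000); A=np.c_[Q[:,:2],np.ones(len(Q))]
    print(n,c,np.linalg.lstsq(A,Q[:,2],rcond=None)[0].round(3))
    Q=P[(np.hypot(P[...,0]-.37,P[...,1]-.352)<.13)&(P[...,2]>.078)&(P[...,2]<.098)]
    print(' pile',len(Q),cv2.minEnclosingCircle(Q[:,:2].astype(np.float32)*1000))
st()
save('b3.png',np.vstack([im[150:310,120:500]]),2.1)
E
python3 b3.py
```

```text
True
down t 13.1 w 1.6 gf 57.6 F [-1.6  0.4  4.7] p [ 0.3133 -0.2643  0.0556]
open t 13.8 w 85.3 gf 0.0 F [0.1 0.3 1. ] p [ 0.3122 -0.2626  0.0544]
top ((383.4687805175781, -326.878662109375), 99.79625701904297) [0.002 0.011 0.07 ]
 pile 726 ((369.6864929199219, 352.64178466796875), 100.60088348388672)
scene ((386.0409851074219, -324.552734375), 101.41802215576172) [0.01  0.001 0.062]
 pile 540 ((371.0306701660156, 352.5304870605469), 101.53697967529297)
 t 16.4 w 85.5 gf 0.0 F [ 0.5  0.1 -0.4] p [0.3928 0.0192 0.2203]
```

View pics/b3.png

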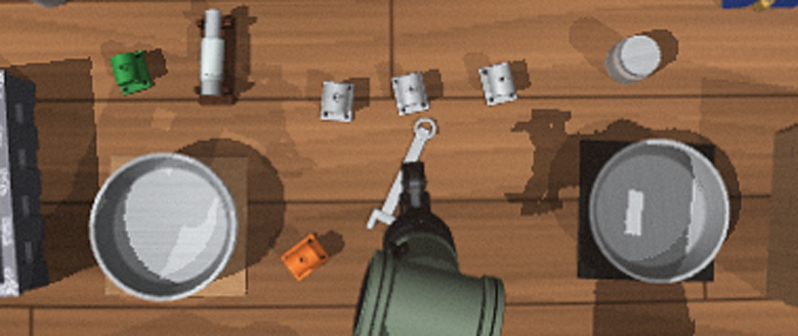

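```bash
cat >> h.py <<'E'
from scipy.optimize import least_squares
def fit_axis(P,c,r,hl,zlo,zhi,zn):
    """lying cylinder near c (x,y,yaw): returns x,y,yaw,z; mid along the axis from extents"""
    c=np.array(c,float)
    for it in range(4):
        a=np.array([np.cos(c[2]),np.sin(c[2])]); n=np.array([-a[1],a[0]])
        D=P[:,:2]-c[:2]; s=D@a; l=D@n
        m=(abs(s)<hl+.008)&(abs(l)<r+.006)&(P[:,2]>zlo)&(P[:,2]<zhi); Q=P[m]; s=s[m]
        h=np.histogram(s,np.arange(-hl-.008,hl+.0081,.002)); 
        full=np.median(h[0][5:-5]); x=h[1]; lo=x[:-1][h[0]>full*.5]; mid=(lo.min()+lo.max()+.002)/2
        k=abs(s-mid)<hl-.004
        f=lambda q: np.hypot((Q[k,:2]-c[:2])@np.array([-np.sin(q[1]),np.cos(q[1])])-q[0],Q[k,2]-q[2])-r
        q=least_squares(f,[0,c[2],zn],loss='soft_l1',f_scale=.001).x
        c=np.r_[c[:2]+q[0]*np.array([-np.sin(q[1]),np.cos(q[1])])+mid*np.array([np.cos(q[1]),np.sin(q[1])]),q[1]]
    return np.r_[c,q[2]],k.sum()
G={'fit1':(.546,.121,-.03),'fit2':(.557,.015,.18),'fit3':(.570,-.112,.19)}
def see(views=('top','scene'),names=('fit1','fit2','fit3'),guess=G):
    out={}
    for n in views:
        _,d=grab_frame(n); P=cloud(n,d).reshape(-1,3); P=P[np.isfinite(P[:,0])]
        for f in names:
            try: c,k=fit_axis(P,guess[f],.017,.020,.040,.070,.042); out[n,f]=c; print(n,f,np.round(c[:2]*1000,1),np.round(np.degrees(c[2]),1),np.round(c[3]*1000,1),k)
            except Exception as e: print(n,f,'fail',e)
    return out
E
python3 - <<'E'
from h import *
see()
for n in('top','scene'):
    d=np.load(n+'3.npz')['d'];P=cloud(n,d).reshape(-1,3); P=P[np.isfinite(P[:,0])]
    for k,(c,r,hl) in dict(handle=((.602,.294,.03),.0152,.03),go=((.653,.295,.03),.011,.021)).items():
        o,m=fit_axis(P,c,r,hl,.046,.072,.046); print(n,k,np.round(o[:2]*1000,1),np.degrees(o[2]).round(1),(o[3]*1000).round(1),m)
E
```

```text
top fit1 [546.2 122.6] -7.2 41.0 121
top fit2 [555.8  16.2] 9.4 40.6 123
top fit3 [ 569.8 -111. ] 13.0 41.1 121
scene fit1 [548.1 121.9] -5.7 40.8 117
scene fit2 [557.7  16.6] 10.9 41.0 145
scene fit3 [ 571.9 -111.4] 14.5 40.7 174
top handle [600.  295.4] -0.5 46.0 181
top go [644.  294.4] 1.0 46.6 92
scene handle [601.9 297.4] 1.2 46.1 163
scene go [647.1 295.8] -3.9 46.3 89
```

```bash
cat > g1.py <<'E'
from h import *
q=quat(R_down(0)); p=np.array([.602,.2955,.024])
print(np.round(inverse_kinematics(p,q),2))
goto(p+[0,0,.15],q); goto(p+[0,0,.07],q); line_to(p,v=.08); st('at'); close(); st('closed')
np.save('gpick.npy',np.r_[get_ee_pos(),get_eef_rot()])
line_to(p+[0,0,.08],v=.08); st('lift')
# carry beside fit1, near side, high, level
g=np.array([.440,.135,.12]); goto(np.r_[p[:2],.16],q); goto(g,q); pause(.3); st('look')
e=np.array(get_ee_pos())
for n in('top','scene'):
    im,d=grab_frame(n);P=cloud(n,d).reshape(-1,3); P=P[np.isfinite(P[:,0])]
    z=e[2]+.021
    for k,x,r,hl in(('go',.051,.011,.021),('nogo',-.04,.01375,.010)):
        try:
            o,m=fit_axis(P,(e[0]+x,e[1],0),r,hl,z-.002,z+.025,z); print(n,k,np.round((o[:2]-e[:2])*1000,1),np.degrees(o[2]).round(1),((o[3]-e[2])*1000).round(1),m)
        except Exception as ex: print(n,k,ex)
    if n=='scene': save('g1.png',im[100:300,180:480],2.5)
see(names=('fit1',))
E
python3 g1.py
```

```text
[ 0.33  0.62  1.43 -0.    1.09  1.9 ]
at t 19.9 w 85.1 gf 0.0 F [-0.9 -0.1  0.2] p [0.6026 0.2957 0.0246]
closed t 20.4 w 29.1 gf 59.2 F [-0.4  0.7  1.9] p [0.6023 0.2959 0.0246]
lift t 21.6 w 29.2 gf 59.5 F [-0.5 -0.3 -2.5] p [0.6013 0.2953 0.103 ]
look t 23.1 w 29.1 gf 59.8 F [-0.4  0.3 -3.8] p [0.4409 0.1355 0.1203]
top go [68.2  0.3] -6.9 20.7 20
top nogo [-46.   0.] 3.9 21.5 42
scene go [46.  -0.8] 1.6 21.6 97
scene nogo [-32.    0.3] -0.0 20.5 2
top fit1 [545.1 122.6] -4.8 41.0 119
scene fit1 [548.1 122.2] -5.3 40.6 113
```

View pics/g1.png

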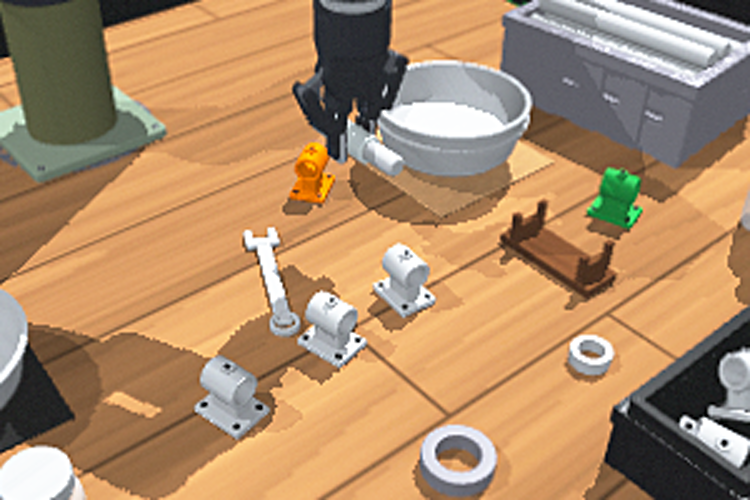

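The gauge is held level with its axis 20.4 mm above the TCP, consistent with both the rest and the cameras. Next is checking fit1.

```bash
cat >> h.py <<'E'
ZB=.0196
def chk(x,y,yaw,side=-1,do=('go','nogo'),lat=0.):
    a=np.array([np.cos(yaw),np.sin(yaw)]); n=np.array([-a[1],a[0]]); q=quat(R_down(yaw)); c=np.array([x,y])+n*lat
    P=lambda s,z: np.r_[c+a*s,z]
    for s,z in((-.107,.09),(-.045,ZB),(.085,ZB),(.085,.09)): assert inverse_kinematics(P(s,z),q) is not None,(s,z)
    if 'go' in do:
        goto(P(-.110,.09),q); line_to(P(-.107,ZB),v=.12); pause(.2); st('pre')
        e=np.array(get_ee_pos()); er=P(-.107,ZB)-e; print('err mm',(er*1000).round(2)); k=np.r_[er]  # steady error
        line_to(P(-.107,ZB)+k,v=.02)
        print('in10',line_to(P(-.084,ZB)+k,v=.05,until_force=6)); st()
        print('in',line_to(P(-.058,ZB)+k,v=.04,until_force=6)); st()
        print('home',line_to(P(-.046,ZB)+k,v=.015,until_force=5)); st('home'); pause(.5)
        e=np.array(get_ee_pos()); print('axial',((e[:2]-c)@a*1000).round(1),'lat',((e[:2]-c)@n*1000).round(1)); st()
def back(x,y,yaw):
    a=np.array([np.cos(yaw),np.sin(yaw)]); e=np.array(get_ee_pos()); s=(e[:2]-[x,y])@a
    line_to(np.r_[e[:2]-a*(s+.110),e[2]],v=.08); st('out')
def nogo(x,y,yaw,lat=0.):
    a=np.array([np.cos(yaw),np.sin(yaw)]); n=np.array([-a[1],a[0]]); q=quat(R_down(yaw)); c=np.array([x,y])+n*lat
    P=lambda s,z: np.r_[c+a*s,z]
    e=np.array(get_ee_pos()); line_to(np.r_[e[:2],.085],v=.15); line_to(P(.085,.085),v=.2); line_to(P(.085,ZB),q,v=.12); pause(.3); st('pre')
    er=P(.085,ZB)-get_ee_pos(); k=er; print('err',(er*1000).round(2)); line_to(P(.085,ZB)+k,v=.02)
    print('touch',line_to(P(.055,ZB)+k,v=.02,until_force=1.8)); st('touch')
    e=np.array(get_ee_pos())
    print('press',line_to(np.r_[e[:2]-a*.0015,ZB+k[2]],v=.0015,until_force=6)); st('press'); pause(1.0); st('held')
    e=np.array(get_ee_pos()); print('axial',((e[:2]-c)@a*1000).round(1))
def away(yaw):
    a=np.array([np.cos(yaw),np.sin(yaw)]); e=np.array(get_ee_pos()); line_to(np.r_[e[:2]+a*.02,e[2]],v=.08); line_to(np.r_[e[:2]+a*.02,.09],v=.15)
E
python3 - <<'E'
from h import *
chk(.5466,.1225,np.radians(-5.8))
see(views=('scene',),names=('fit1','fit2'))
im,_=grab_frame('scene'); save('c1.png',im[150:270,250:400],4)
E
```

```text
pre t 24.5 w 29.0 gf 60.0 F [ 0.1  0.5 -2.8] p [0.4412 0.1334 0.0206]
err mm [-1.01 -0.13 -1.01]
in10 False
 t 25.4 w 29.0 gf 60.1 F [ 0.3 -0.4 -2.1] p [0.4622 0.1308 0.0185]
in False
 t 26.2 w 28.7 gf 60.1 F [ 0.1 -0.4 -3.5] p [0.4881 0.1282 0.0186]
home True
home t 26.8 w 28.8 gf 60.6 F [0.4 0.2 2.2] p [0.4974 0.1273 0.0183]
axial -50.0 lat -0.3
 t 27.3 w 29.0 gf 60.9 F [4.4 0.  5.3] p [0.4969 0.1273 0.018 ]
scene fit1 [544.1 122.4] -4.7 41.0 112
scene fit2 [557.7  16.6] 11.1 41.0 145
```

View pics/c1.png

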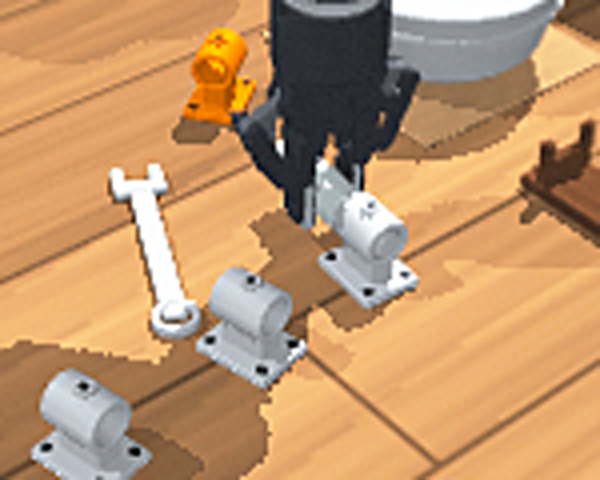

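The plug is through to the far mouth. There's a vertical load of about 8 N because I sit 1.3 mm low, so I'll correct the height and then confirm home by axial force.

```bash
python3 - <<'E'
from h import *
yaw=np.radians(-5.8);a=np.r_[np.cos(yaw),np.sin(yaw),0]
e=np.array(get_ee_pos()); e[2]=.0192; line_to(e,v=.02); pause(.5); st('z fixed')
e=np.array(get_ee_pos()); e2=e.copy()
for i in range(8):
    e2=e2+a*.001; r=line_to(e2,v=.01); pause(.1); F=np.array(get_contact_force()); print(i,'F',F.round(1),((np.array(get_ee_pos())-e)@a*1000).round(2))
    if F@a<-3: break
see(views=('scene',),names=('fit1',))
E
```

```text
z fixed t 28.2 w 28.6 gf 60.6 F [-1.  -0.1  1. ] p [0.4953 0.1273 0.0186]
0 F [-4.2  0.6  2.5] 0.67
scene fit1 [543.2 122.5] -7.0 40.8 110
```

```bash
python3 - <<'E'
from h import *
yaw=np.radians(-5.8);a=np.r_[np.cos(yaw),np.sin(yaw),0]
def far():
    _,d=grab_frame('scene'); P=cloud('scene',d).reshape(-1,3); P=P[np.isfinite(P[:,0])]
    D=P-[.5466,.1225,0]; s=D@a; l=D[:,1]*a[0]-D[:,0]*a[1]
    m=(abs(l)<.03)&(P[:,2]>.003)&(P[:,2]<.062)&(abs(s)<.06)
    pl=m&(P[:,2]<.014)&(P[:,2]>.006); br=m&(P[:,2]>.048)
    print('far ends mm plate',np.percentile(s[pl],[95,98])*1000,'barrel',np.percentile(s[br],[95,98])*1000)
far(); e=np.array(get_ee_pos()); e2=e.copy()
for i in range(4):
    e2=e2+a*.001; line_to(e2,v=.01); pause(.15); F=np.array(get_contact_force()); print(i,'F',F.round(1),((np.array(get_ee_pos())-e)@a*1000).round(2),get_ee_pos()[2].round(4))
far()
E
```

```text
far ends mm plate [29.00262327 30.01035622] barrel [20.44467025 21.88151051]
0 F [-2.  -0.   1.9] 1.12 0.0185
1 F [-5.1 -0.2  4.5] 1.25 0.0184
2 F [-6.2 -0.2  5. ] 1.8 0.0184
3 F [-5.9  0.8  5.8] 2.79 0.0184
far ends mm plate [29.92953861 31.50431465] barrel [22.2128661  23.86095838]
```

The fitting follows the push, so the handle has met the barrel and the plug is home. I'll withdraw and do the no-go from the far mouth.

```bash
sed -i 's/^ZB=.*/ZB=.0198/; s/pause(.2); st(.pre.)/pause(.6); st("pre")/; s/pause(.3); st(.pre.)/pause(.6); st("pre")/; s/; k=np.r_\[er\].*/; k=np.zeros(3)/; s/k=er; print/k=np.zeros(3); print/' h.py
python3 - <<'E'
from h import *
yaw=np.radians(-5.8)
e=np.array(get_ee_pos()); line_to(e+[0,0,.001],v=.02)
back(.549,.1225,yaw); pause(.3); st()
o=see(names=('fit1',))
c=np.mean([o['top','fit1'],o['scene','fit1']],0); c[2]=np.clip(c[2],yaw-.04,yaw+.04); print(c.round(4))
nogo(c[0],c[1]+.0003,c[2])
see(views=('scene',),names=('fit1',))
im,_=grab_frame('scene'); save('n1.png',im[130:270,240:430],3.2)
E
```

```text
out t 31.4 w 28.9 gf 60.1 F [-0.3  0.6 -3. ] p [0.4404 0.1329 0.0193]
 t 31.8 w 29.1 gf 60.1 F [-0.7 -0.9 -2.5] p [0.4399 0.1328 0.019 ]
top fit1 [548.1 122. ] -6.5 41.1 123
scene fit1 [550.1 122.1] -5.5 41.2 116
[ 0.5491  0.122  -0.1046  0.0411]
pre t 34.9 w 28.8 gf 60.1 F [-0.6  0.2 -3. ] p [0.6337 0.1134 0.0198]
err [-0.01  0.02 -0.04]
touch True
touch t 36.0 w 28.8 gf 60.1 F [ 2.3 -0.2 -2. ] p [0.6159 0.1153 0.0191]
press False
press t 36.8 w 28.6 gf 60.1 F [ 0.  -0.6 -2.7] p [0.6137 0.1154 0.0195]
held t 37.8 w 29.4 gf 60.1 F [-0.1 -0.7 -3.3] p [0.6144 0.1154 0.0198]
axial 65.7
scene fit1 [535.3 123.3] -10.0 40.5 44
```

View pics/n1.png

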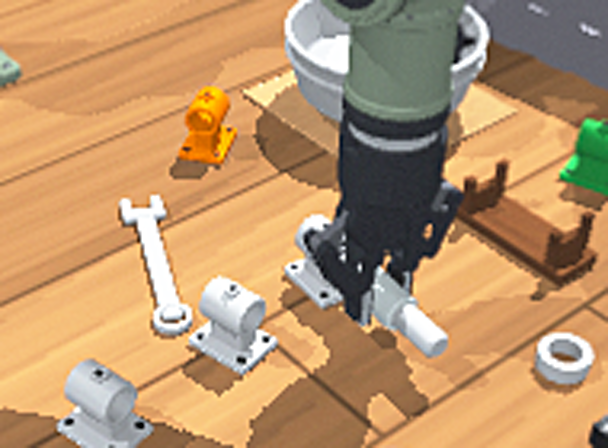

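The hold ended with no force because the fitting slipped away. I'll repeat it with a small force servo.

```bash
cat >> h.py <<'E'
def hold(yaw,T=1.6,lo=1.0,hi=4.0,maxstep=40):
    """keep light contact pushing along -a; z and lateral targets kept"""
    a=np.r_[np.cos(yaw),np.sin(yaw),0]; tgt=np.array(get_ee_pos()); tgt[2]=ZB; log=[]; run=0; best=0
    for i in range(maxstep):
        if not log or log[-1]<lo: tgt=tgt-a*.0003; line_to(tgt,v=.006)
        elif log[-1]>hi: tgt=tgt+a*.0001; line_to(tgt,v=.006)
        else: pause(.08)
        f=[]
        for _ in range(3): f.append(np.array(get_contact_force())@a); pause(.02)
        t=get_time_s(); log.append(round(float(np.mean(f)),1))
        if log[-1]<.6: run=0
        elif run==0: run=t
        if run and t-run>T: break
    print('hold',log,'steady',run and round(get_time_s()-run,2)); st()
E
python3 - <<'E'
from h import *
hold(-.1046)
E
```

```text
hold [-0.1, -0.4, 0.6, 2.0, 2.1, 1.8, 2.3, 1.7, 1.8, 1.7, 2.3, 2.2, 2.1, 2.1] steady 1.63
 t 40.5 w 29.1 gf 60.1 F [ 1.6 -0.  -3. ] p [0.6133 0.1155 0.0199]
```

```bash
cat >> h.py <<'E'
def go(x,y,yaw,obs=True):
    a=np.r_[np.cos(yaw),np.sin(yaw),0]; q=quat(R_down(yaw)); c=np.r_[x,y,0]
    P=lambda s,z: c+a*s+[0,0,z]
    line_to(P(-.107,ZB),q,v=.12); pause(.5); st('pre'); print('err',((P(-.107,ZB)-get_ee_pos())*1000).round(2))
    print('in',line_to(P(-.080,ZB),v=.04,until_force=6),get_contact_force().round(1),line_to(P(-.054,ZB),v=.04,until_force=6)); st()
    tgt=np.array(get_ee_pos()); tgt[2]=ZB; log=[];n=0
    for i in range(30):
        tgt=tgt+a*.0005; line_to(tgt,v=.01); f=[]
        for _ in range(3): f.append(np.array(get_contact_force())); pause(.02)
        f=np.mean(f,0); s=(np.array(get_ee_pos())-c)@a; log.append((round(float(s*1000),1),round(float(f@a),1),round(float(f[2]),1)))
        n+= f@a<-1.5
        if n>=5: break
    print('home',log); pause(.4); st()
def look(f,guess):
    o=see(names=(f,),guess={f:guess}); c=np.mean([o['top',f],o['scene',f]],0); print(f,c.round(4)); return c
E
python3 - <<'E'
from h import *
away(-.1046)
a=np.array([np.cos(.178),np.sin(.178)]); q=quat(R_down(.178))
goto(np.r_[np.array([.5568,.0164])-.11*a,.10],q); pause(.2)
c=look('fit2',(.5568,.0164,.178)); see(names=('fit1','fit3'))
go(c[0],c[1]+.0003,c[2])
im,_=grab_frame('scene'); save('c2.png',im[130:270,240:430],3.2)
E
```

```text
top fit2 [555.7  16.8] 12.5 40.9 121
scene fit2 [558.8  16.7] 10.5 41.0 147
fit2 [0.5572 0.0168 0.2003 0.041 ]
top fit1 [542.1 122.7] -4.5 40.9 123
top fit3 [ 569.9 -111.6] 11.5 41.0 119
scene fit1 [546.1 122. ] -8.5 40.9 119
scene fit3 [ 571.9 -111.4] 12.5 40.8 179
pre t 44.1 w 28.9 gf 60.0 F [-0.4  0.5 -3.4] p [ 0.4525 -0.0043  0.02  ]
err [-0.09  0.02 -0.17]
in False [ 0.2 -0.6 -3.3] False
 t 45.7 w 29.0 gf 60.0 F [ 0.   0.4 -3.3] p [0.504  0.0064 0.0196]
home [(-54.0, -0.3, -2.9), (-53.3, -0.3, -3.1), (-52.8, 0.4, -2.6), (-52.3, 0.5, -2.4), (-51.8, -0.1, -2.5), (-51.3, -0.4, -2.3), (-50.8, -0.6, -3.1), (-50.3, 0.3, -3.0), (-50.3, -2.3, -2.0), (-49.9, -3.6, -1.6), (-48.8, -2.0, -3.0), (-48.2, -1.8, -3.8), (-47.7, -2.0, -3.9)]
 t 50.0 w 28.8 gf 60.0 F [-1.4 -0.1 -4.1] p [0.5104 0.0077 0.0198]
```

View pics/c2.png

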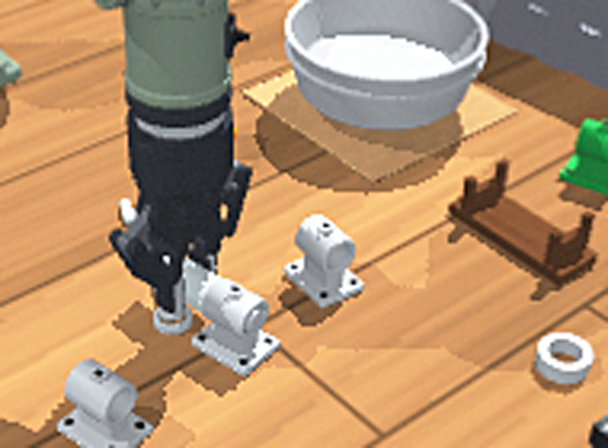

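Textbook: the plug slid freely and met the handle stop at -50 mm, filling the bore. Next are the no-go on fit2, then fit3.

```bash
sed -i '/print(.press./,/print(.axial.*c)@a\*1000).round(1))$/d' h.py; sed -n '/^def nogo/,/^def away/p' h.py
cat > n2.py <<'E'
from h import *
import sys
yaw=.2003
back(.5592,.0171,yaw); pause(.2)
c=look('fit2',(.5592,.0171,yaw)); c[2]=np.clip(c[2],yaw-.03,yaw+.03)
nogo(c[0],c[1]+.0003,c[2]); hold(c[2])
d=np.array(get_ee_pos())[:2]-c[:2]; print('dist',np.linalg.norm(d)*1000)
away(c[2]); yaw=.22
a=np.array([np.cos(yaw),np.sin(yaw)]); q=quat(R_down(yaw))
goto(np.r_[np.array([.5709,-.1115])-.11*a,.10],q); pause(.2)
c=look('fit3',(.5709,-.1115,yaw)); see(names=('fit1','fit2'))
np.save('c3.npy',c)
E
python3 n2.py
```

```text
def nogo(x,y,yaw,lat=0.):
    a=np.array([np.cos(yaw),np.sin(yaw)]); n=np.array([-a[1],a[0]]); q=quat(R_down(yaw)); c=np.array([x,y])+n*lat
    P=lambda s,z: np.r_[c+a*s,z]
    e=np.array(get_ee_pos()); line_to(np.r_[e[:2],.085],v=.15); line_to(P(.085,.085),v=.2); line_to(P(.085,ZB),q,v=.12); pause(.6); st("pre")
    er=P(.085,ZB)-get_ee_pos(); k=np.zeros(3); print('err',(er*1000).round(2)); line_to(P(.085,ZB)+k,v=.02)
    print('touch',line_to(P(.055,ZB)+k,v=.02,until_force=1.8)); st('touch')
    e=np.array(get_ee_pos())
def away(yaw):
out t 51.0 w 29.0 gf 60.0 F [ 0.3 -0.5 -3. ] p [ 0.4523 -0.0045  0.0202]
top fit2 [559.1  17.5] 12.1 41.2 120
scene fit2 [561.2  17.1] 10.7 41.1 147
fit2 [0.5602 0.0173 0.1996 0.0411]
pre t 54.2 w 29.0 gf 60.0 F [ 0.4 -0.5 -3.1] p [0.6435 0.0345 0.0198]
err [ 0.01 -0.02 -0.05]
touch True
touch t 55.4 w 28.7 gf 60.2 F [ 1.6  0.3 -3. ] p [0.6263 0.0311 0.0191]
hold [2.0, 1.8, 1.7, 0.9, 1.6, 1.5, 2.0, 1.3, 1.6, 1.8, 1.6, 1.3] steady 1.63
 t 57.6 w 29.0 gf 60.0 F [ 1.9  1.3 -3.3] p [0.6257 0.031  0.0198]
dist 66.96431890330985
top fit3 [ 569.9 -111.6] 13.0 41.2 124
scene fit3 [ 571.9 -111.4] 11.4 40.8 173
fit3 [ 0.5709 -0.1115  0.2134  0.041 ]
top fit1 [543.2 122.8] -5.8 41.3 125
top fit2 [557.5  17. ] 15.3 41.0 123
scene fit1 [545.1 122.1] -6.1 41.0 118
scene fit2 [558.8  16.5] 10.1 41.1 146
```

```bash
cat > n3.py <<'E'
from h import *
c=np.load('c3.npy'); yaw=c[2]
go(c[0],c[1]+.0003,yaw)
im,_=grab_frame('scene'); save('c3.png',im[130:300,180:430],3)
back(c[0]+.002,c[1]+.0005,yaw); pause(.2)
c=look('fit3',(c[0]+.002,c[1]+.0005,yaw)); c[2]=np.clip(c[2],yaw-.03,yaw+.03)
nogo(c[0],c[1]+.0003,c[2]); hold(c[2])
away(c[2]); st()
E
python3 n3.py
```

```text
pre t 61.3 w 29.2 gf 60.1 F [-0.2 -0.5 -2.6] p [ 0.4664 -0.1339  0.02  ]
err [-0.11  0.06 -0.21]
in False [-0.7  0.2 -2.5] False
 t 63.0 w 29.0 gf 60.1 F [ 0.4  1.3 -3.5] p [ 0.5179 -0.1225  0.0196]
home [(-53.8, -0.0, -2.6), (-53.2, 0.1, -2.8), (-52.7, -0.2, -3.2), (-52.2, 0.1, -3.1), (-51.7, 0.2, -3.3), (-51.2, -0.5, -2.4), (-50.7, 0.2, -3.1), (-50.6, -1.6, -1.8), (-50.1, -2.7, -1.7), (-49.2, -2.3, -2.8), (-48.6, -2.2, -3.7), (-48.1, -1.5, -4.0)]
 t 67.0 w 29.0 gf 60.1 F [-0.8 -0.1 -3.3] p [ 0.5238 -0.1212  0.0198]
out t 67.9 w 29.1 gf 60.0 F [ 0.1  0.3 -3.8] p [ 0.466  -0.1342  0.0202]
top fit3 [ 571.9 -111. ] 10.8 41.0 125
scene fit3 [ 573.9 -111. ] 12.2 40.7 175
fit3 [ 0.5729 -0.111   0.2003  0.0409]
pre t 71.2 w 29.1 gf 60.1 F [-0.2  1.  -3.3] p [ 0.6562 -0.0937  0.0198]
err [-0.   -0.05 -0.05]
touch True
touch t 72.3 w 29.1 gf 60.1 F [ 2.7 -0.8 -0.6] p [ 0.6393 -0.0971  0.0191]
hold [1.8, 1.2, 1.2, 0.1, 1.6, 1.2, 1.0, 1.0, 0.8, 1.3, 2.1, 1.8, 1.8, 2.0, 2.1, 1.8] steady 1.63
 t 75.3 w 29.1 gf 60.0 F [ 1.8  0.1 -3.6] p [ 0.6385 -0.0973  0.0199]
 t 76.3 w 29.0 gf 60.1 F [-0.6 -0.3 -2.7] p [ 0.6573 -0.0933  0.0896]
```

All three are checked, so the gauge goes back in its rest.

```bash
cat > r1.py <<'E'
from h import *
g=np.load('gpick.npy'); p=g[:3]; q=quat(R_down(0)); p[:2]=[.6022,.2957]
e=np.array(get_ee_pos()); line_to(np.r_[e[:2],.16],v=.2); goto(np.r_[p[:2],.16],q); line_to(p+[0,0,.03],v=.12); pause(.4); st('above')
print(line_to(p+[0,0,.0005],v=.03,until_force=4)); pause(.3); st('down')
im,d=grab_frame('scene'); save('r1.png',im[130:300,300:480],3.2)
E
python3 r1.py
```

```text
above t 79.7 w 29.2 gf 60.1 F [-1.3  0.8 -2.4] p [0.6023 0.2958 0.055 ]
False
down t 81.1 w 29.1 gf 60.1 F [-0.6  1.8 -2.9] p [0.6022 0.2959 0.0252]
```

View pics/r1.png

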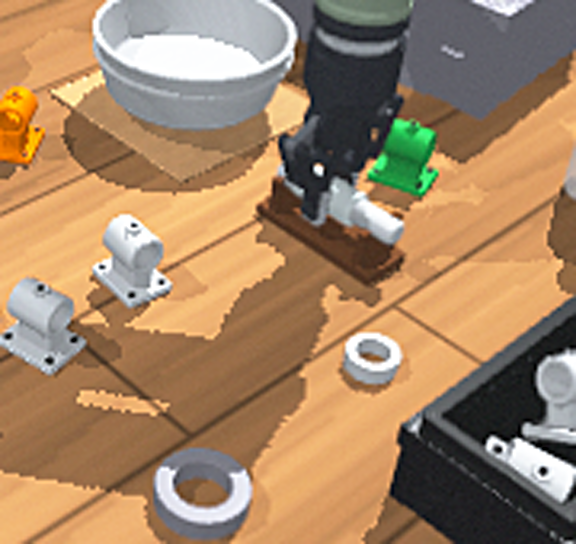

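The gauge is seated in both notches. I'll release it, then look and move fit1 into the bowl.

```bash
cat > p.py <<'E'
from h import *
B=np.array([.3845,-.3257]); ZG=.023
def place(f,guess,off,yawp,c=None):
    if c is None: c=look(f,guess)
    q=quat(R_down(c[2])); p=np.r_[c[:2],ZG]; qp=quat(R_down(yawp)); t=np.r_[B+off,ZG+.024+.003]
    assert inverse_kinematics(p,q) is not None; print('j',np.round(inverse_kinematics(t,qp),2))
    goto(p+[0,0,.12],q); line_to(p,v=.12); st('at'); close(); st('closed')
    line_to(p+[0,0,.13],v=.12); st('lift')
    goto(t+[0,0,.11],qp); st('over')
    if get_grip_width()<.028: print('LOST'); return False
    line_to(t+[0,0,.03],v=.1); line_to(t-[0,0,.006],v=.03,until_force=5); st('down')
    open_gripper(); line_to(np.array(get_ee_pos())+[0,0,.13],v=.15); st('done'); return True
E
python3 - <<'E'
from p import *
open_gripper(); st('rel'); line_to(np.array(get_ee_pos())+[0,0,.14],v=.15)
goto([.40,.1,.25],quat(R_down(0))); pause(.2)
g={'fit1':(.544,.1224,-.1),'fit2':(.558,.0168,.2),'fit3':(.571,-.1115,.2)}
o=see(guess=g); c=np.mean([o['top','fit1'],o['scene','fit1']],0)
place('fit1',None,[-.029,-.018],0.,c)
im,d=grab_frame('top'); save('p1.png',im[150:310,120:500],2.1)
E
```

```text
rel t 81.7 w 85.3 gf 0.0 F [ 0.3 -0.7 -0.6] p [0.6023 0.2957 0.0252]
top fit1 [543.  122.8] -4.3 41.0 123
top fit2 [556.1  16.2] 12.3 40.8 120
top fit3 [ 568.9 -111.4] 11.6 40.9 123
scene fit1 [545.  122.2] -8.3 40.7 115
scene fit2 [558.1  16.4] 9.4 41.0 145
scene fit3 [ 571.  -111.4] 12.4 40.7 171
j [-0.94  0.27  1.88 -0.    0.98  0.63]
at t 86.2 w 85.3 gf 0.0 F [-0.7  0.7 -0.4] p [0.5449 0.1226 0.024 ]
closed t 86.7 w 31.9 gf 60.4 F [-0.8  1.3  2.3] p [0.5446 0.1227 0.0235]
lift t 87.9 w 31.1 gf 59.7 F [-0.  -0.1 -3.9] p [0.5431 0.1224 0.1518]
over t 89.8 w 31.6 gf 59.7 F [ 0.2  0.3 -3.7] p [ 0.3561 -0.3431  0.1599]
down t 91.7 w 31.3 gf 60.8 F [0.3 1.2 4.8] p [ 0.3553 -0.3434  0.0475]
done t 93.3 w 85.5 gf 0.0 F [-1.  -0.3 -0.4] p [ 0.3534 -0.3408  0.1746]
```

View pics/p1.png

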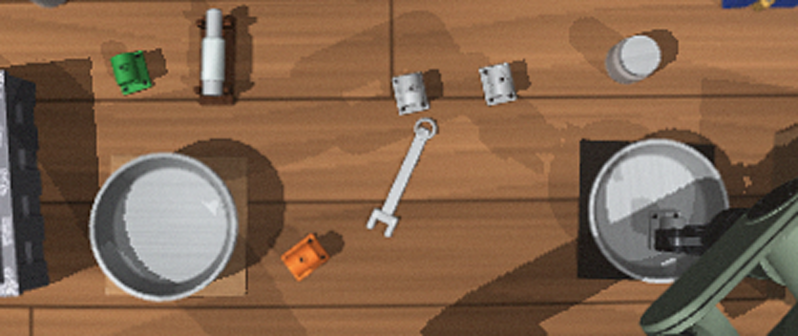

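fit1 stands in the bowl at (663,230). Next fit2.

```bash
python3 - <<'E'
from p import *
ok=place('fit2',(.557,.0164,.19),[.029,-.018],0.)
if ok:
    for y in(np.pi/2,-np.pi/2): print(y,inverse_kinematics(np.r_[B+[0,.036],.1],quat(R_down(y))))
goto([.42,.1,.25],quat(R_down(0))); o=look('fit3',(.570,-.1114,.21))
im,d=grab_frame('top'); save('p2.png',np.hstack([cv2.resize(im[210:300,390:480],(400,400)),cv2.resize(im[150:240,330:420],(400,400))]))
E
```

```text
top fit2 [557.   16.3] 11.1 41.1 119
scene fit2 [558.   16.4] 12.5 40.6 147
fit2 [0.5575 0.0164 0.2061 0.0409]
j [-0.85  0.35  1.78 -0.    1.01  0.72]
at t 96.1 w 85.4 gf 0.0 F [-0.3  0.7  0.2] p [0.5585 0.0162 0.0239]
closed t 96.7 w 31.5 gf 60.7 F [-0.6  0.5  3.9] p [0.5579 0.0165 0.0236]
lift t 97.9 w 31.5 gf 59.8 F [-0.3 -0.4 -6. ] p [0.5566 0.0164 0.1518]
over t 99.3 w 31.6 gf 59.8 F [ 0.5 -0.2 -5.2] p [ 0.4141 -0.3427  0.1598]
down t 101.3 w 31.5 gf 61.1 F [0.3 0.4 5.7] p [ 0.4132 -0.3434  0.0476]
done t 102.9 w 85.3 gf 0.0 F [ 0.2 -0.4 -0.2] p [ 0.4109 -0.3408  0.1742]
1.5707963267948966 [-8.25726938e-01  1.65553719e-01  1.88851888e+00 -4.44089210e-16
  1.08752005e+00 -8.25726938e-01]
-1.5707963267948966 [-8.25726938e-01  1.65553719e-01  1.88851888e+00 -4.44089210e-16
  1.08752005e+00  2.31586572e+00]
top fit3 [ 569.  -111.6] 12.4 41.3 120
scene fit3 [ 570.1 -111.7] 13.0 40.7 172
fit3 [ 0.5695 -0.1117  0.2217  0.041 ]
```

View pics/p2.png

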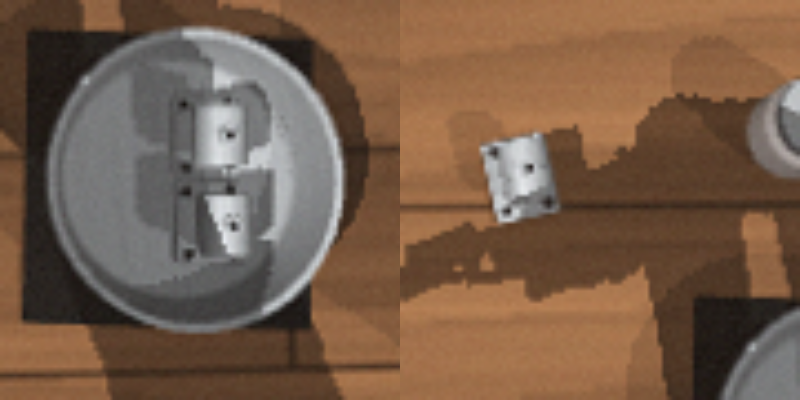

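Both stand upright in line on the right half of the bowl, with the left half free. fit3 goes there, turned 90°.

```bash
python3 - <<'E'
from p import *
ok=place('fit3',(.5695,-.1117,.22),[0,.037],np.pi/2)
goto([.38,.08,.28],quat(R_down(0))); pause(.5)
im,d=grab_frame('top'); s,_=grab_frame('scene'); save('f.png',np.vstack([cv2.resize(im[150:310,120:500],(700,295)),cv2.resize(s[130:300,60:460],(700,297))]))
for n in('top','scene'):
    d=grab_frame(n)[1]; P=cloud(n,d).reshape(-1,3); P=P[np.isfinite(P[:,0])]
    o,m=fit_axis(P,(.602,.2955,0),.0152,.03,.046,.072,.046); print(o.round(4))
st()
E
```

```text
top fit3 [ 569.4 -111.4] 11.5 41.3 125
scene fit3 [ 571.5 -111.4] 11.5 40.6 174
fit3 [ 0.5705 -0.1114  0.2012  0.0409]
j [-0.82  0.25  1.92 -0.    0.98 -0.82]
at t 107.0 w 85.7 gf 0.0 F [ 0.2  0.1 -0.1] p [ 0.5714 -0.1117  0.024 ]
closed t 107.5 w 31.3 gf 60.6 F [-1.   1.   3.5] p [ 0.5709 -0.1114  0.0236]
lift t 108.8 w 31.4 gf 59.8 F [-0.2 -0.9 -4.8] p [ 0.5695 -0.1111  0.1517]
over t 110.4 w 31.4 gf 59.8 F [-0.2  0.4 -5. ] p [ 0.3847 -0.2885  0.1599]
down t 112.3 w 31.5 gf 60.9 F [-0.4 -0.   6.1] p [ 0.3842 -0.2884  0.0475]
done t 113.9 w 85.4 gf 0.0 F [-0.7 -0.2 -0.2] p [ 0.382  -0.286   0.1747]
[0.6    0.2937 0.0156 0.0462]
[ 0.601   0.2955 -0.0082  0.046 ]
 t 116.7 w 85.6 gf 0.0 F [ 0.5 -0.3  0.1] p [0.38 0.08 0.28]
```

View pics/f.png

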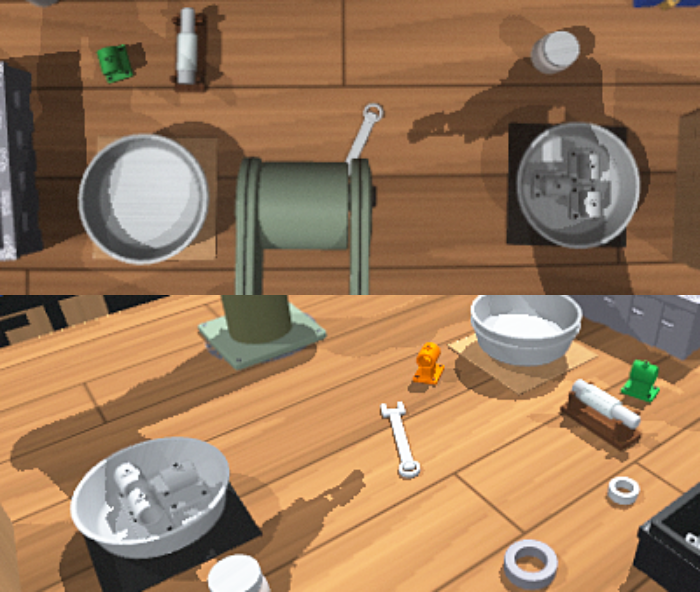

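All three fittings stand in the bowl on the mat, the gauge is in its rest, and nothing else has moved.

```bash
python3 -c "
from bench import *
print(sign_off())"
```

```text
the job is handed in; nothing more can be done
None
```

The job is handed in at about 117 s of the 210 s allowed: all three fittings took the go end fully home and refused the no-go end, and they now stand in the top bowl on the mat, with the gauge back in its rest and everything else where it was in the last pictures.

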